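# Roll the toner bottle port-up and brush it out

### The arm

A 6-joint arm with a two-finger parallel gripper is mounted at the origin on the work surface. World frame = base frame: x ahead of the robot, y to its left, z up, the work surface at z = 0. Lengths are in m, angles in degrees, forces in N, time in s.
With the tool pointing down it reaches from about 0.3 to 0.75 m from the base axis. Payload 8.5 kg.
Tool frame: the origin (TCP) lies midway between the tips of the shut fingers; the grasp point (between the pads) lies env.tcp_to_grasp behind it (env.tcp_to_grasp is the distance from the TCP to the grasp point, in m); z points along the fingers, y is the line along which they close (so a half turn about z gives the same grasp; the last joint's range is limited). The gripper opens to 85 mm and grips with 20 to 120 N. Pads are 22 mm wide; open, the fingers measure 114 mm over their backs; the gripper's body (76 mm by 85 mm) begins 54 mm behind the grasp point. The pads swing forward as they close: fully open they stand 13 mm farther back than shut.
Start: joints at [-81.434, 21.807, 74.336, -0, 83.858, -12.336], TCP at [0.196, -0.514, 0.231] pointing down, gripper open.
Joint ranges: [-178.18, 178.18], [-50.72, 133.34], [12.68, 142.11], [-81.47, 261.47], [9.98, 163.14], [-165.26, 165.26]. Speed limits (degrees/s): [136.94, 136.94, 180, 180, 180, 180].

### API

Orientations are given as a 3x3 rotation matrix whose columns are the frame's x, y, z axes.
In Python, from rig import observe, optics, job, env gives the robot as it stands. The module is installed in compiled form; this text tells all that it offers.
- The arm moves only by the shell command python3 -m jog 'ROWS' [FORCE]. ROWS is JSON, a list of rows, each a list of 7 numbers: the turn, a rotation vector about the tool's x, y, z in rad, then the shift along the tool's x, y, z in m, then the opening in per cent of the stroke, from 0 (shut) to 100 (fully open). A call has 1 to 10 rows; each row shifts and turns the commanded pose from where the row before left it, along the tool's axes as they then stand; what a row does not reach is not made up. A row lasts 1/8 s, in which the tool goes at most 62.5 mm and 10.7 degrees, less where a joint would pass 70% of its speed; a pose out of reach is approached as far as the arm can. A call is refused whole if a number of a shift passes 0.0625 or a number of a turn 0.188, either way. A call with a gripper value outside its range is refused whole. The fingers move at their own pace and stop on an object; FORCE is the grip in N (left out, the last holds). Time passes only in rows, so rows that do not move let the fingers close. It gives the time, the measured TCP pose, the force, the opening and the grip force at its end, in the units of the state.
- observe(): the state, without advancing time (a new reading comes with each control period).
- optics.get_image(name): name is "scene" or "side" or "wrist"; returns a dict with "pixels" (420x560x3 uint8, red, green, blue), "mtx" (3x3 intrinsics, pixels), "rvec" (rotation vector, rad) and "tvec" (3), from world to camera coordinates, as OpenCV has them. Camera axes: x right, y down, z forward; pixel columns grow to the right and rows downward; lengths in m; the calibration is good to about 2 mm. A picture is of the moment at which its call begins. There is no depth.
- job.close_job(): hands the job in; it is judged then, once.
The state is a dict: "time_s": time; "q": joint angles; "qvel": joint speeds; "joint_efforts": joint torques, N m; "position": TCP position; "tool_rot": TCP orientation; "ft_force": force on the tool from outside, world axes, zero at the start; "wrist_torque": the same for the moment, N m; "grip_width": finger opening in m; "gripper_force": force on a finger pad.
Only numpy, scipy, OpenCV 4.12 (cv2) and the standard library are available. Lean on these libraries where they do the work, as an engineer would, in place of code of your own. Each camera call takes 0.05 s, during which the arm holds its last target. There are 200 camera calls.

### The job

Roll the toner bottle in its V-cradle until the neck points straight up. Then take the long brush from its stand and brush the inside: feel your way gently down until the bristles press the sprung level plate in (its depth differs from bottle to bottle; never push it to its stop), draw the brush up until the top of the bristles shows at the mouth, and go down again, at least three presses in all. Put the brush back upright in its stand without dropping it, leave the neck pointing up, and leave everything else on the desk where it is.

Things in the scene. Friction and masses are not known exactly. Their poses are not given: they have to be found in the camera images.
- cradle: Fixed grey V-cradle, 150 mm (x) by 170 mm (y). Origin: centre of its underside, on the desk. The bottle lies in it with its axis along the cradle's y axis, 70 mm above the desk, over the origin. Cradle arms reach 50 mm high at the two ends of the bottle only. It never leaves the desk.
- bottle (a joint): Roll of the grey toner bottle (116 mm across, 170 mm long, wall 4 mm) about its axis in the cradle, rad. 0 = neck straight up; positive = neck leans to the cradle's +x. At the start it leans 0.6 to 1.1. It turns stiffly (about 0.25 N m, some 4 N at the neck rim) and stays where it is left.
- port (a point): Centre of the mouth of the neck, in the plane of its rim, 75 mm from the bottle's axis; z points out of the mouth along the neck, y along the bottle's axis. The neck is round, 60 mm inside, 72 mm outside, its bore straight for 33 mm from the rim (the rim stands 15 mm above an 80 mm square boss); a shut gripper's tips fit in it and can pull the lip over.
- plate (a joint): How far the steel level plate inside the bottle is pressed in, m: 0 at rest, 0.012 at its stop. The plate (48 by 84 mm) lies square across the way in under the mouth, facing it. Its rest depth is 80 to 107 mm below the rim, different each time and not given; it must be felt. It starts to give at 2.5 N and takes 0.5 N more per mm (5 N at 5 mm, 8.5 N at the stop), and springs back.
- brush: Long brush, 200 mm, 0.08 to 0.17 kg, standing head down in its stand. Origin: centre of the flat bottom end of the head; z up along the brush. Stiff black bristle head 40 mm across from 0 to 55 mm, steel rod 12 mm across from 55 to 125 mm, white handle from 125 to 200 mm, 20 mm thick along the brush's x and 26 mm wide along its y.
- stand: Fixed white round cup, the brush's stand: 85 mm high, 74 mm across at the foot and 68 mm at the rim; bore about 54 mm at the rim, 60 mm at the floor, which is 10 mm above the desk. Origin: centre of its underside, on the desk.
- cap: Loose grey screw cap, 70 mm across, 18 mm high; bystander. Origin at its underside.
- mug: Loose white mug, 80 mm across, 92 mm high; bystander. Origin at its underside.
- stapler: Loose black and grey stapler, 135 mm long, 60 mm high; bystander. Origin at its underside.
- tape: Loose clear roll of tape lying flat, 96 mm across, 24 mm high; bystander. Origin at its underside.
- toycar: Loose white toy car, 72 mm long, 39 mm high; bystander. Origin at its underside.
- glue: Loose white glue bottle, 44 mm across, 110 mm high; bystander. Origin at its underside.
- eraser: Loose grey felt board wiper, 90 by 45 by 28 mm; bystander. Origin at its underside.

How it is judged (in metres and radians):
On the way, in this order (a step that is already met when the one before it is completed fails the run):
1. the neck points straight up (within 0.1 rad) (angle between port's own z axis and vertical below 0.1 rad), for 0.3 s.
2. the brush, inside the bottle, presses the plate in by more than 2.5 mm (press 1) (value of joint plate above 0.0025 m and z of brush in the frame of port below -0.06 m and x of brush in the frame of port between -0.03 and 0.03 m and y of brush in the frame of port between -0.03 and 0.03 m), for 0.1 s.
3. the brush is drawn up until the top of the bristles shows at the mouth (its end less than 55 mm below the rim) (z of brush in the frame of port above -0.055 m and value of joint plate below 0.001 m), for 0.05 s.
4. the brush, inside the bottle, presses the plate in by more than 2.5 mm (press 2) (all of step 2), for 0.1 s.
5. the brush is drawn up until the top of the bristles shows at the mouth (its end less than 55 mm below the rim) (all of step 3), for 0.05 s.
6. the brush, inside the bottle, presses the plate in by more than 2.5 mm (press 3) (all of step 4), for 0.1 s.
7. the brush is drawn up until the top of the bristles shows at the mouth (its end less than 55 mm below the rim) (all of step 5), for 0.05 s.
At the end, for the whole second after the job is handed in: The brush stands at rest and upright (within 0.2 rad) in its stand, its end down on the stand's floor (within 4 mm) and within 12 mm of its centre; the neck points up within 0.1 rad; the plate has sprung back (within 1 mm) (angle between port's own z axis and vertical below 0.1 rad and value of joint plate below 0.001 m and horizontal distance between brush and stand below 0.012 m and z of brush in the frame of stand below 0.014 m and angle between brush's own z axis and vertical below 0.2 rad and linear speed of brush below 0.02 m/s); the robot touches nothing.
It fails at once if the level plate is pushed to its stop (more than 11 mm in) (value of joint plate above 0.011 m).
It fails at once if the brush is dropped (contact force between the fingers and brush below 0.05 N and linear speed of brush above 0.35 m/s and z of brush in the frame of stand above 0.012 m).
It fails at once if a bystander on the desk is moved by more than 30 mm (distance of any of cap, mug, stapler, tape, toycar, glue, eraser from where it was at the start of the episode above 0.03 m).
It also fails if it takes over 72 s, if anything falls off the work surface, if the arm or the gripper's body presses on something with over 40 N, if the wrist force passes 120 N, or if a joint passes its speed limit or range.

## Working session

There is one attempt and no reset: what is moved stays moved. The work goes in short steps, Python scripts to look and compute and a shell command to move; the robot and the scene stay as the last step left them, time stands still between calls to the robot, and variables do not carry over. Pictures are saved under pics/ and viewed, at most 10 in all, crops included, and the job is handed in when it is done.

```bash
mkdir -p pics
cat > h.py <<'E'
import numpy as np, cv2
from rig import observe, optics, job, env
def cam(n):
    d=optics.get_image(n); d['R']=cv2.Rodrigues(np.array(d['rvec'],float))[0]; d['t']=np.array(d['tvec'],float).ravel(); return d
def ray(d,u,v):
    c=-d['R'].T@d['t']; r=d['R'].T@np.linalg.inv(d['mtx'])@[u,v,1]; return c,r/np.linalg.norm(r)
def onz(d,u,v,z):
    c,r=ray(d,u,v); return c+r*(z-c[2])/r[2]
def proj(d,p):
    q=d['R']@np.array(p,float)+d['t']; q=np.array(d['mtx'])@q; return q[:2]/q[2]
def save(d,f): cv2.imwrite('pics/'+f,cv2.cvtColor(d['pixels'],cv2.COLOR_RGB2BGR))
def tri(a,b):
    (c1,r1),(c2,r2)=a,b
    s=np.linalg.lstsq(np.c_[r1,-r2],c2-c1,rcond=None)[0]; p,q=c1+r1*s[0],c2+r2*s[1]; return (p+q)/2,np.linalg.norm(p-q)
E
python3 - <<'E'
from h import *
s=observe(); print(s['position'],s['tool_rot'],s['ft_force'],s['grip_width'],env.tcp_to_grasp)
for n in('scene','side'):
    d=cam(n); save(d,n+'0.png'); print(n,-d['R'].T@d['t'])
E
```

```text
[ 0.19617572 -0.51350265  0.2306953 ] [[ 9.34184008e-01  3.56791525e-01 -2.16369152e-04]
 [ 3.56791439e-01 -9.34182878e-01  1.48959758e-03]
 [ 3.29347435e-04 -1.46875690e-03 -9.99998867e-01]] [ 0.28059904 -0.89529367  1.34394717] 0.08558691455646919 0.0187
scene [1.00178043 0.74527842 1.22713097]
side [0.51732041 0.74116726 0.87399739]
```

View pics/scene0.png

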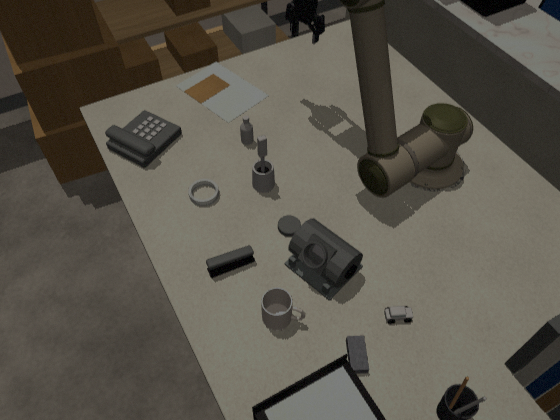

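View pics/side0.png

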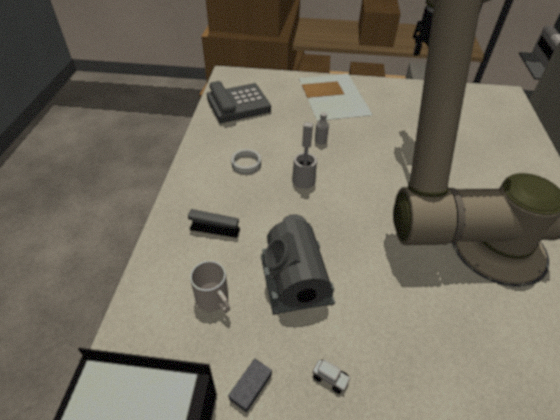

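The scene view shows the bottle at (325,250) with its mouth at (314,255), and the brush and stand at (263,170). In the side view they are at (297,260), mouth (278,250), and (305,160). I'll enlarge both areas.

Run:
```python
import cv2,numpy as np
a=cv2.imread('pics/scene0.png');b=cv2.imread('pics/side0.png')
def c(i,x,y,w,h,k): 
    r=cv2.resize(i[y:y+h,x:x+w],None,fx=k,fy=k,interpolation=cv2.INTER_CUBIC); return cv2.convertScaleAbs(r,alpha=1.8)
t=np.hstack([c(a,270,205,100,100,4),c(b,245,210,100,100,4)])
u=np.hstack([c(a,235,125,100,50+20,4)[:200],c(b,275,115,100,70,4)[:200]])
u=np.hstack([c(a,230,130,100,70,2.8)[:196],c(b,270,115,100,80,2.8)[:224][:196]])
u=cv2.copyMakeBorder(u,0,4,0,800-u.shape[1],cv2.BORDER_CONSTANT)
cv2.imwrite('pics/c1.png',np.vstack([t,u]))
```

```text
(no output)
```

View pics/c1.png

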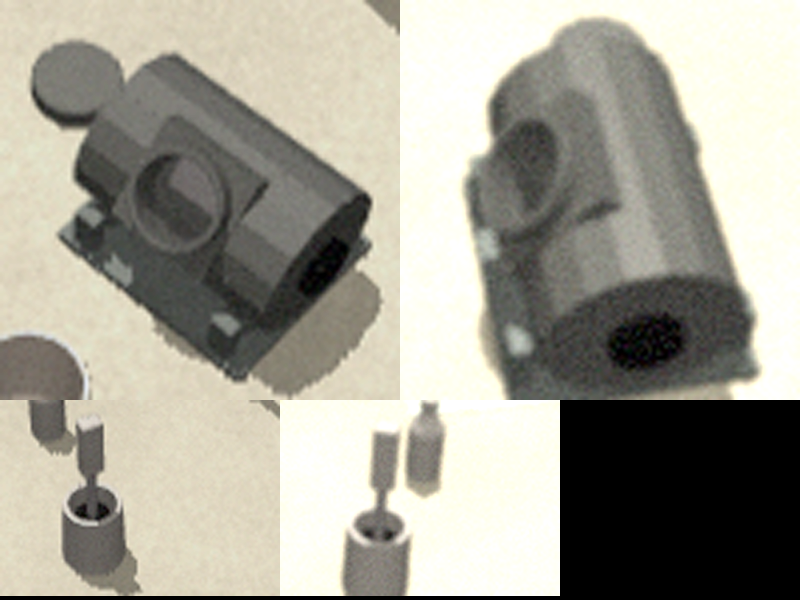

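Run:
```python
from h import *
A=cam('scene');B=cam('side')
def T(n,a,b):
    p,e=tri(ray(A,*a),ray(B,*b)); print(n,p.round(4),'gap',round(e,4)); return p
a=lambda x,y:(270+x/4,205+y/4); b=lambda x,y:(245+(x-400)/4,210+y/4)
c=lambda x,y:(230+x/2.8,130+(y-400)/2.8); d=lambda x,y:(270+(x-280)/2.8,115+(y-400)/2.8)
m=T('mouth',a(181,200),b(520,178)); h=T('hole',a(325,265),b(647,340))
p=T('rim',c(93,505),d(379,527)); T('handle top',c(90,422),d(386,428))
print('rim z.085',onz(A,*c(93,505),.085),onz(B,*d(379,527),.085))
for q in((58,238),(240,378),(372,245)): print('base',onz(A,*a(*q),.006))
print('base side',onz(B,*b(510,398),.006),onz(B,*b(760,375),.006))
print('cap',onz(A,*a(78,80),.018)); 
for n,(u,v) in dict(glue=(247,120),tape=(204,193),mug=(277,297)).items(): print(n,onz(A,u,v,.09 if n!='tape' else .024))
```

```text
mouth [0.5749 0.1896 0.1243] gap 0.002
hole [0.4973 0.2542 0.0747] gap 0.0001
rim [ 0.5305 -0.1861  0.0823] gap 0.0011
handle top [ 0.5309 -0.1871  0.2079] gap 0.0012
rim z.085 [ 0.53202837 -0.18329951  0.085     ] [ 0.53016663 -0.18371565  0.085     ]
base [0.62275651 0.11343092 0.006     ]
base [0.56861845 0.27082861 0.006     ]
base [0.42845035 0.22763819 0.006     ]
base side [0.57174188 0.26019051 0.006     ] [0.42847545 0.22736146 0.006     ]
cap [0.54498491 0.00653108 0.018     ]
glue [ 0.48057891 -0.39531908  0.09      ]
tape [ 0.72107766 -0.22762426  0.024     ]
mug [0.71334607 0.23170977 0.09      ]
```

```bash
python3 -m jog '[[0,0,0.05,0,0,0,0],[0,0,0,0.041,-0.039,0,0],[0,0,0,0.041,-0.039,0,0],[0,0,0,0.041,-0.039,0,0],[0,0,0,0.041,-0.039,0,0],[0,0,0,0.041,-0.039,0,0],[0,0,0,0.041,-0.039,0,0],[0,0,0,0.041,-0.039,0,0],[0,0,0,0.041,-0.039,0,0],[0,0,0,0.041,-0.039,0,0]]' 30; python3 -m jog '[[0,0,0,0.041,-0.039,0,0],[0,0,0,0.041,-0.039,0,0],[0,0,0,0.041,-0.039,0,0],[0,0,0,0.041,-0.039,0,0],[0,0,0,0.0,0,0,0]]'
```

```text
time_s: 1.45
position: [0.439, -0.064, 0.2314]
tool_rot: [[0.951, 0.31, 0.0], [0.31, -0.951, -0.0], [0.0, 0.0, -1.0]]
ft_force: [0.8, -0.8, -0.3]
grip_width: 0.0003
gripper_force: 0.0
time_s: 2.08
position: [0.5467, 0.1362, 0.2304]
tool_rot: [[0.95, 0.314, -0.001], [0.314, -0.95, 0.0], [-0.001, -0.001, -1.0]]
ft_force: [0.8, -0.4, 0.7]
grip_width: 0.0002
gripper_force: 0.0
```

```bash
python3 -m jog '[[0,0,0,0.043,-0.042,0,0],[0,0,0,0,0,0.02,0],[0,0,0,0,0,0.03,0],[0,0,0,0,0,0.03,0],[0,0,0,0,0,0.025,0],[0,0,0,0,0,0,0]]'
python3 - <<'E'
from h import *
d=cam('scene');save(d,'s1.png')
import cv2
i=cv2.imread('pics/s1.png')[190:320,240:400]; e=cv2.imread
j=cam('side');save(j,'j1.png'); k=cv2.imread('pics/j1.png')[190:320,220:380]
cv2.imwrite('pics/c2.png',cv2.convertScaleAbs(cv2.resize(np.hstack([i,k]),None,fx=2.5,fy=2.5,interpolation=2),alpha=1.8))
E
```

```text
time_s: 2.82
position: [0.5729, 0.1856, 0.1249]
tool_rot: [[0.951, 0.309, -0.004], [0.309, -0.951, -0.001], [-0.004, -0.001, -1.0]]
ft_force: [0.5, 0.5, 1.2]
grip_width: -0.0002
gripper_force: 0.0
```

View pics/c2.png

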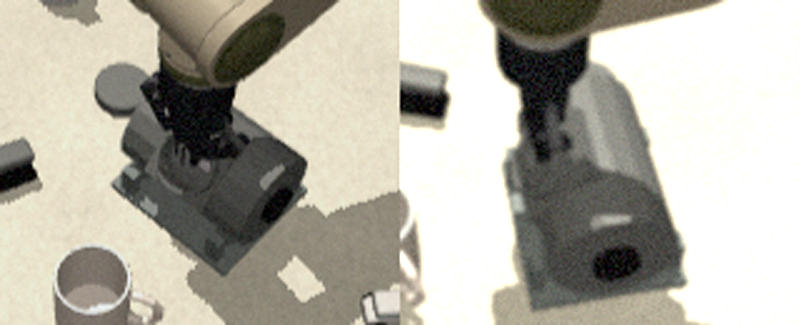

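The left half shows the shut fingertips in the mouth (around (185,155) in the crop) and the right half agrees. Next I'll pull the neck over.

```bash
python3 -m jog '[[0,0,0,0,0,0.003,0],[0,0,0,-0.008,0,0,0],[0,0,0,-0.01,0,0,0],[0,0,0,-0.01,0,0,0],[0,0,0,-0.01,0,0,0]]';  python3 -m jog '[[0,0,0,-0.01,0,0,0],[0,0,0,-0.01,0,0,0],[0,0,0,-0.005,0,0,0],[0,0,0,0,0,0,0]]'
```

```text
time_s: 3.55
position: [0.5386, 0.1746, 0.1248]
tool_rot: [[0.951, 0.31, 0.005], [0.31, -0.951, 0.0], [0.005, 0.001, -1.0]]
ft_force: [4.6, 0.5, 3.9]
grip_width: 0.0002
gripper_force: 2.4
time_s: 4.05
position: [0.513, 0.1669, 0.1228]
tool_rot: [[0.951, 0.31, -0.002], [0.31, -0.951, -0.0], [-0.002, -0.0, -1.0]]
ft_force: [0.8, -0.7, -0.7]
grip_width: -0.0001
gripper_force: 0.5
```

```bash
python3 -m jog '[[0,0,0,-0.006,0,0,0],[0,0,0,0,0,0,0]]'; python3 -m jog '[[0,0,0,0.005,0,0,0],[0,0,0,0,0,-0.04,0],[0,0,0,0,0,-0.05,0],[0,0,0,-0.03,0.05,-0.02,0],[0,0,0,-0.03,0.05,0,0],[0,0,0,-0.03,0.05,0,0],[0,0,0,0,0.05,0,50]]'
python3 - <<'E'
from h import *
import cv2
d=cam('scene');save(d,'s2.png')
i=cv2.imread('pics/s2.png')[190:320,240:400]
j=cam('side');save(j,'j2.png'); k=cv2.imread('pics/j2.png')[190:320,220:380]
cv2.imwrite('pics/c3.png',cv2.convertScaleAbs(cv2.resize(np.hstack([i,k]),None,fx=2.5,fy=2.5,interpolation=2),alpha=1.8))
E
```

```text
time_s: 4.3
position: [0.5079, 0.1651, 0.123]
tool_rot: [[0.951, 0.31, -0.001], [0.31, -0.951, -0.0], [-0.001, -0.0, -1.0]]
ft_force: [2.9, -1.8, -2.3]
grip_width: -0.0002
gripper_force: 1.3
time_s: 5.18
position: [0.4882, -0.0525, 0.2339]
tool_rot: [[0.951, 0.309, -0.001], [0.309, -0.951, 0.001], [-0.0, -0.001, -1.0]]
ft_force: [1.2, 0.5, 0.1]
grip_width: 0.0169
gripper_force: 0.0
```

View pics/c3.png

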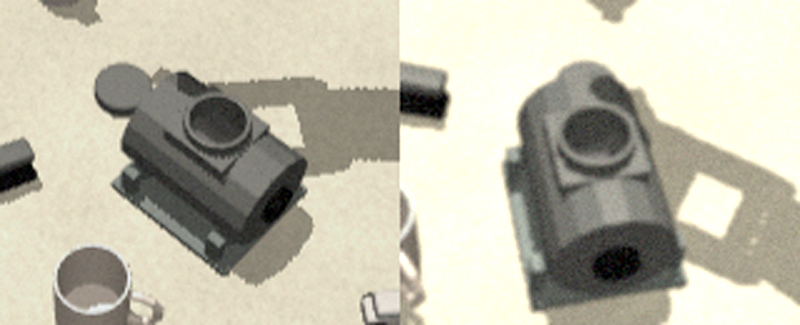

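The neck now looks upright: the mouth is at (217,122) in the left crop and (598,134) in the right one.

Run:
```python
from h import *
A=cam('scene');B=cam('side')
a=(240+217.5/2.5,190+122/2.5);b=(220+(598.5-400)/2.5,190+134/2.5)
p,e=tri(ray(A,*a),ray(B,*b));print(p,e,onz(A,*a,.145),onz(B,*b,.145))
E=[np.array([c[0],c[1]])-[.5256,.1705] for c in (p,onz(A,*a,.145),onz(B,*b,.145))]
print([ (v@[.951,.309],v@[-.309,.951]) for v in E])
```

```text
[0.52419524 0.16546978 0.13732947] 0.0030286523076065337 [0.52854041 0.17108069 0.145     ] [0.52351798 0.16972662 0.145     ]
[(np.float64(-0.002890262477508934), np.float64(-0.004349669461050957)), (np.float64(0.0029757632577362284), np.float64(-0.0003563549960190396)), (np.float64(-0.0022189725225176885), np.float64(-9.213818822872287e-05))]
```

```bash
python3 -m jog '[[0,0,0,0,0.046,-0.025,70],[0,0,0,0,0.046,-0.025,80],[0,0,0,0,0.047,-0.025,100],[0,0,0,0,0,0,100]]'
python3 - <<'E'
from h import *
w=cam('wrist');save(w,'w0.png');print(-w['R'].T@w['t'],w['R'])
for z in(.21,.085):print(proj(w,(.531,-.185,z)))
i=cv2.imread('pics/w0.png');cv2.imwrite('pics/w0b.png',cv2.convertScaleAbs(i,alpha=1.6))
E
```

```text
time_s: 5.88
position: [0.5334, -0.1846, 0.3092]
tool_rot: [[0.951, 0.309, 0.002], [0.309, -0.951, -0.001], [0.001, 0.001, -1.0]]
ft_force: [0.1, 0.6, -0.2]
grip_width: 0.0854
gripper_force: 0.0
[ 0.60173101 -0.16140538  0.45257731] [[ 3.08181140e-01 -9.51327423e-01  7.20796702e-04]
 [-9.12759389e-01 -2.95473361e-01  2.82074087e-01]
 [-2.68131838e-01 -8.75878278e-02 -9.59392354e-01]]
[278.37144502 209.30936955]
[278.10562341 178.19940243]
```

View pics/w0b.png

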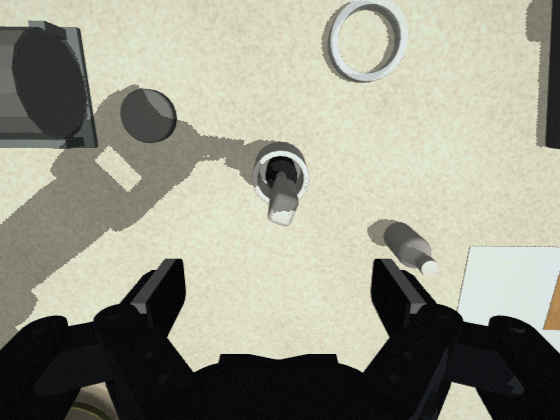

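The handle's top face is at about (281,215) and the stand's rim centre at about (281,176). I'll measure both finely.

Run:
```python
from h import *
w=cam('wrist');g=cv2.cvtColor(w['pixels'],cv2.COLOR_RGB2GRAY)
c=g[195:232,258:305]; 
for r in c[::2]: print(' '.join('%3d'%x for x in r[::2]))
for u,v,z in((281,215,.21),(281,176,.085)):print(onz(w,u,v,z))
i=cv2.imread('pics/w0.png')[140:240,220:345];cv2.imwrite('pics/w0c.png',cv2.convertScaleAbs(cv2.resize(i,None,fx=6,fy=6,interpolation=2),alpha=1.2))
```

```text
138 121 141 145 124  54  50  47  49  50  57  75  78  76  73  66  58  52  53  50  55 132 145 139
137 138 128 141 146 138  65  47  49  47  69  79  83  83  81  79  76  71  63  56  50 123 140 131
139 139 140 131 139 144 145  55  49  53  74  81  88  87  86  84  80  79  77  77  68  82 138 136
142 141 139 139 118 137 142  49  50  62  78  83  87  86  85  86  85  84  82  80  76  77 138 136
141 141 141 143 141 124 128  48  48  71  78  85  86  86  85  84  85  85  84  84  74  59 139 138
142 142 142 140 139 140 122  48  56  75  82  86  86  85  86  85  85  85  83  82  73 101 134 136
140 143 140 141 137 140 109  48  66  78  85  86  86  85  85  84  85  85  84  77  67 129 132 135
141 140 141 143 138 140 109  51  74  79  85  85  85  88  84  84  84  88  82  73  82 134 138 136
139 143 141 141 141 138  97  70  79  81 128 107  90 132 144 108  88 131 139 113 128 140 139 137
142 142 142 143 138 133  86  91 117 137 141 141 144 144 143 145 145 145 130 100 142 140 139 137
137 144 142 137 137 137  93 102 124 140 141 141 142 141 142 144 143 139 124 114 140 138 139 140
139 142 140 136 138 137  95 111 132 140 140 141 142 142 142 142 143 131 115 135 142 137 140 140
136 138 138 139 138 137 112 104 129 137 139 140 140 141 141 141 139 125  96 139 140 140 139 141
139 139 140 141 140 141 139 122 118 119 125 131 138 139 140 140 135 123 130 143 140 137 137 138
143 139 137 141 138 138 142 141 141 140  95 116 115 123 132 138 127 108 141 143 141 139 137 136
137 136 137 140 139 138 138 139 140 140 137 141 143 100 103 110 116 141 137 140 143 143 140 141
139 139 140 140 140 142 144 140 138 138 136 139 140 141 139 137 140 137 134 137 138 139 136 138
137 140 139 134 138 143 143 142 139 138 140 138 140 140 137 135 138 136 136 136 139 139 138 137
140 144 141 140 137 143 143 144 138 138 137 138 138 139 139 138 140 143 138 134 139 136 133 135
[ 0.52655252 -0.18660457  0.21      ]
[ 0.53367502 -0.18538293  0.085     ]
```

View pics/w0c.png

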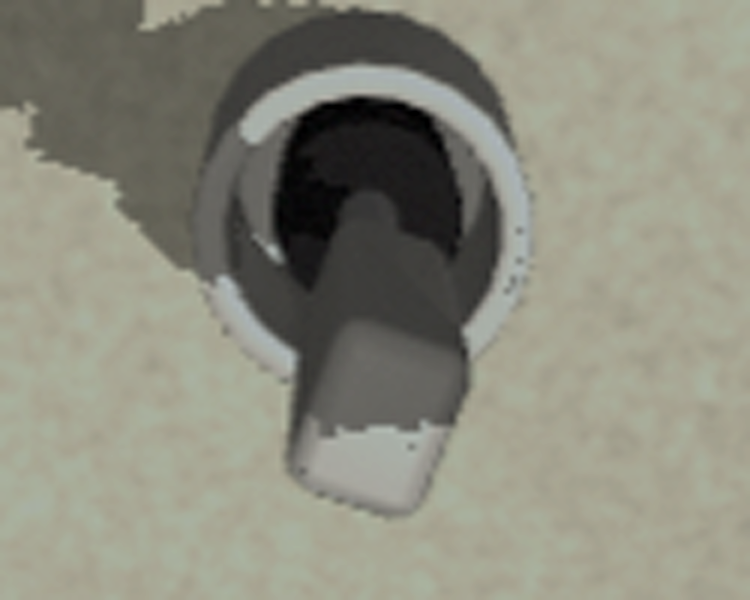

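```bash
python3 -m jog '[[0,0,0,-0.002,0.002,0,100],[0,0,0.15,0,0,0.03,100],[0,0,0.15,0,0,0.04,100],[0,0,0,0,0,0.04,100],[0,0,0,0,0,0.035,100],[0,0,0,0,0,0.005,100],[0,0,0,0,0,0,100]]'; python3 -m jog '[[0,0,0,0,0,0,0],[0,0,0,0,0,0,0],[0,0,0,0,0,0,0],[0,0,0,0,0,0,0],[0,0,0,0,0,0,0]]' 50
```

```text
time_s: 6.85
position: [0.5315, -0.1856, 0.1593]
tool_rot: [[1.0, 0.015, 0.001], [0.015, -1.0, -0.0], [0.001, 0.0, -1.0]]
ft_force: [-0.6, 0.3, -0.4]
grip_width: 0.0852
gripper_force: 0.0
time_s: 7.48
position: [0.5313, -0.1861, 0.1585]
tool_rot: [[1.0, 0.015, 0.0], [0.015, -1.0, -0.0], [0.0, 0.0, -1.0]]
ft_force: [-0.3, -0.4, 1.9]
grip_width: 0.0195
gripper_force: 50.4
```

```bash
python3 -m jog '[[0,0,0,0,0,-0.02,0],[0,0,0,0,0,-0.04,0],[0,0,0,0,0,-0.05,0],[0,0,0,0,0,-0.05,0],[0,0,0,0,0,-0.01,0],[0,0,0,0,-0.03,0,0],[0,0,0,0,-0.05,0,0]]'; python3 -m jog '[[0,0,0,0,-0.05,0,0],[0,0,0,0,-0.05,0,0],[0,0,0,0,-0.05,0,0],[0,0,0,0,-0.05,0,0],[0,0,0,0,-0.05,0,0],[0,0,0,0,-0.025,0,0],[0,0,0,0,0,0,0]]'
python3 - <<'E'
from h import *
s=observe();print(s['position'])
p=s['position']
C=[]
for n,x,y in(('scene',225,140),('side',200,120)):
    d=cam(n);save(d,n+'3.png');print(proj(d,(.526,.1704,.145))-[x,y],proj(d,(p[0],p[1],p[2]-.1485))-[x,y])
    C.append(cv2.convertScaleAbs(cv2.resize(cv2.imread('pics/'+n+'3.png')[y:y+150,x:x+133],None,fx=3,fy=3,interpolation=2),alpha=1.8))
cv2.imwrite('pics/c4.png',np.hstack(C))
E
```

```text
time_s: 8.35
position: [0.5297, -0.1058, 0.3265]
tool_rot: [[1.0, 0.012, -0.003], [0.012, -1.0, 0.001], [-0.003, -0.001, -1.0]]
ft_force: [0.4, 0.2, -1.6]
grip_width: 0.0193
gripper_force: 49.8
time_s: 9.22
position: [0.5253, 0.1704, 0.3268]
tool_rot: [[1.0, 0.018, -0.003], [0.018, -1.0, -0.0], [-0.003, 0.0, -1.0]]
ft_force: [-0.9, -0.3, -1.0]
grip_width: 0.0194
gripper_force: 49.9
[0.52534731 0.17038838 0.32684973]
[102.6718833   98.22824136] [103.97147103  90.90383708]
[ 98.25710996 123.72853683] [ 99.32592795 114.18999046]
```

View pics/c4.png

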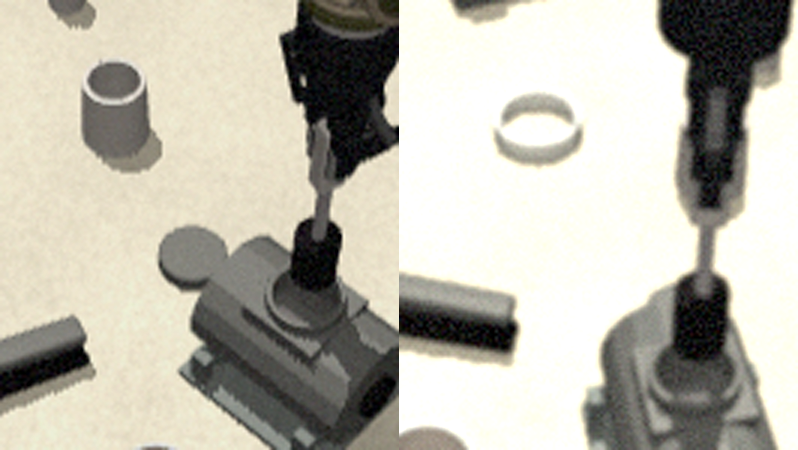

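Brush and mouth line up to about 2 mm in both views. I'll lower it and then feel for the plate.

```bash
python3 -m jog '[[0,0,0,0,0,0.02,0],[0,0,0,0,0,0.025,0],[0,0,0,0,0,0.025,0],[0,0,0,0,0,0.02,0],[0,0,0,0,0,0.013,0],[0,0,0,0,0,0,0],[0,0,0,0,0,0,0]]' ; for i in 1 2; do python3 -m jog '[[0,0,0,0,0,0,0]]' | grep -E 'pos|ft'; done; python3 -m jog '[[0,0,0,0,0,0.003,0],[0,0,0,0,0,0.003,0],[0,0,0,0,0,0,0]]'
```

```text
time_s: 10.2
position: [0.5263, 0.1687, 0.2261]
tool_rot: [[1.0, 0.014, 0.001], [0.014, -1.0, 0.0], [0.001, -0.0, -1.0]]
ft_force: [0.6, 0.1, -2.0]
grip_width: 0.0197
gripper_force: 49.9
position: [0.5262, 0.169, 0.2261]
ft_force: [-1.0, -0.2, -1.2]
position: [0.526, 0.169, 0.2258]
ft_force: [0.6, 0.1, -1.4]
time_s: 10.82
position: [0.5258, 0.169, 0.219]
tool_rot: [[1.0, 0.015, -0.001], [0.015, -1.0, -0.0], [-0.001, 0.0, -1.0]]
ft_force: [-0.3, -0.1, -1.8]
grip_width: 0.0193
gripper_force: 49.9
```

```bash
python3 -m jog '[[0,0,0,0,0,0.003,0],[0,0,0,0,0,0.003,0],[0,0,0,0,0,0,0],[0,0,0,0,0,0,0]]' | grep -E 'pos|ft';  python3 -m jog '[[0,0,0,0,0,0.003,0],[0,0,0,0,0,0,0]]'| grep -E 'pos|ft'; python3 -m jog '[[0,0,0,0,0,0,0]]'| grep -E 'pos|ft'
```

```text
position: [0.526, 0.169, 0.2134]
ft_force: [0.2, 0.5, -1.2]
position: [0.5258, 0.169, 0.2101]
ft_force: [0.1, 0.1, -1.9]
position: [0.5259, 0.169, 0.2103]
ft_force: [-1.2, 0.0, -1.7]
```

```bash
python3 -m jog '[[0,0,0,0,0,0.004,0],[0,0,0,0,0,0,0]]' | grep -E 'pos|ft';  python3 -m jog '[[0,0,0,0,0,0,0]]'| grep -E 'pos|ft'
```

```text
position: [0.5257, 0.169, 0.2059]
ft_force: [-0.9, -0.3, -1.7]
position: [0.5259, 0.169, 0.2063]
ft_force: [0.2, -0.3, -1.8]
```

```bash
python3 -m jog '[[0,0,0,0,0,0.002,0],[0,0,0,0,0,0,0]]' | grep -E 'pos|ft';  python3 -m jog '[[0,0,0,0,0,0,0]]'| grep -E 'pos|ft'
```

```text
position: [0.5258, 0.169, 0.2042]
ft_force: [0.5, -0.3, -1.0]
position: [0.5259, 0.169, 0.2044]
ft_force: [-0.5, -0.3, -0.7]
```

```bash
python3 -m jog '[[0,0,0,0,0,0.002,0],[0,0,0,0,0,0,0]]' | grep -E 'pos|ft';  python3 -m jog '[[0,0,0,0,0,0,0]]'| grep -E 'pos|ft'
```

```text
position: [0.5261, 0.169, 0.2025]
ft_force: [-0.0, -0.2, 2.3]
position: [0.526, 0.169, 0.2026]
ft_force: [-0.0, 0.1, 0.8]
```

```bash
python3 -m jog '[[0,0,0,0,0,0.002,0],[0,0,0,0,0,0,0]]' | grep -E 'pos|ft';  python3 -m jog '[[0,0,0,0,0,0,0]]'| grep -E 'pos|ft'
```

```text
position: [0.526, 0.169, 0.2004]
ft_force: [-0.5, 0.4, 2.0]
position: [0.526, 0.169, 0.2005]
ft_force: [1.1, -0.2, 2.7]
```

```bash
python3 -m jog '[[0,0,0,0,0,0.002,0],[0,0,0,0,0,0,0]]' | grep -E 'pos|ft';  python3 -m jog '[[0,0,0,0,0,0,0]]'| grep -E 'pos|ft';python3 -m jog '[[0,0,0,0,0,0,0]]'| grep -E 'pos|ft'
```

```text
position: [0.526, 0.169, 0.1983]
ft_force: [0.3, 0.3, 4.3]
position: [0.526, 0.169, 0.1984]
ft_force: [-0.1, 0.1, 3.0]
position: [0.526, 0.169, 0.1984]
ft_force: [1.0, 1.0, 3.7]
```

Contact comes at TCP z of about 0.2037 (90 mm deep) and the plate is now pressed about 5 mm. I'll do the strokes now.

```bash
U='grep -E pos|ft'; python3 -m jog '[[0,0,0,0,0,-0.015,0],[0,0,0,0,0,-0.025,0],[0,0,0,0,0,-0.014,0],[0,0,0,0,0,0,0],[0,0,0,0,0,0,0]]' | $U; python3 -m jog '[[0,0,0,0,0,0.02,0],[0,0,0,0,0,0.02,0],[0,0,0,0,0,0.008,0],[0,0,0,0,0,0.003,0],[0,0,0,0,0,0.0,0],[0,0,0,0,0,0,0]]' | $U
```

```text
position: [0.5255, 0.1689, 0.2512]
ft_force: [0.3, -0.6, -2.2]
position: [0.5259, 0.169, 0.2019]
ft_force: [-2.2, -0.3, 2.3]
```

```bash
U='grep -E pos|ft'; python3 -m jog '[[0,0,0,0,0,0.002,0],[0,0,0,0,0,0.0015,0],[0,0,0,0,0,0,0],[0,0,0,0,0,0,0],[0,0,0,0,0,0,0]]' | $U;python3 -m jog '[[0,0,0,0,0,0,0]]'| $U; python3 -m jog '[[0,0,0,0,0,-0.015,0],[0,0,0,0,0,-0.025,0],[0,0,0,0,0,-0.014,0],[0,0,0,0,0,0,0],[0,0,0,0,0,0,0]]' | $U; python3 -m jog '[[0,0,0,0,0,0.02,0],[0,0,0,0,0,0.02,0],[0,0,0,0,0,0.008,0],[0,0,0,0,0,0.003,0],[0,0,0,0,0,0.001,0],[0,0,0,0,0,0,0]]' | $U
```

```text
position: [0.526, 0.169, 0.1979]
ft_force: [-1.8, -0.8, 3.9]
position: [0.526, 0.169, 0.1979]
ft_force: [-0.8, -1.3, 3.6]
position: [0.5257, 0.1689, 0.2508]
ft_force: [-0.2, -0.7, -2.4]
position: [0.5258, 0.169, 0.2003]
ft_force: [-1.9, -0.5, 2.1]
```

```bash
U='grep -E pos|ft'; python3 -m jog '[[0,0,0,0,0,0.0025,0],[0,0,0,0,0,0,0],[0,0,0,0,0,0,0],[0,0,0,0,0,0,0]]' | $U;python3 -m jog '[[0,0,0,0,0,0,0]]'| $U; python3 -m jog '[[0,0,0,0,0,-0.015,0],[0,0,0,0,0,-0.025,0],[0,0,0,0,0,-0.014,0],[0,0,0,0,0,0,0],[0,0,0,0,0,-0.03,0],[0,0,0,0,0,-0.03,0],[0,0,0,0,0,-0.015,0],[0,0,0,0,0,0,0]]' | $U; python3 -m jog '[[0,0,0,0,0.03,0,0],[0,0,0,0,0.05,0,0],[0,0,0,0,0.05,0,0],[0,0,0,0,0.05,0,0],[0,0,0,0,0.05,0,0],[0,0,0,0,0.05,0,0],[0,0,0,0,0.05,0,0],[0,0,0,0,0.025,0,0],[0,0,0,0,0,0,0]]' | $U
```

```text
position: [0.5261, 0.169, 0.1975]
ft_force: [-1.3, -0.7, 3.3]
position: [0.5261, 0.169, 0.1974]
ft_force: [-1.7, -0.8, 2.8]
position: [0.5261, 0.169, 0.326]
ft_force: [0.8, -0.5, -2.2]
position: [0.5308, -0.1874, 0.3241]
ft_force: [1.0, 0.5, -1.4]
```

Run:
```python
from h import *
s=observe();p=s['position'];print(p)
C=[]
for n,x,y in(('scene',210,50),('side',250,60)):
    d=cam(n);save(d,n+'5.png');print(proj(d,(.5315,-.185,.085))-[x,y],proj(d,(p[0],p[1],p[2]-.1485))-[x,y],proj(d,(.526,.1704,.145))-[x,y])
    C.append(cv2.convertScaleAbs(cv2.resize(cv2.imread('pics/'+n+'5.png')[y:y+230,x:x+160],None,fx=2.5,fy=2.5,interpolation=2),alpha=1.8))
cv2.imwrite('pics/c5.png',np.hstack(C))
```

```text
[ 0.53083282 -0.18739774  0.32410435]
[ 53.10703857 117.08449301] [52.31521903 95.85235457] [117.6718833  188.22824136]
[ 54.92848897 100.03239706] [57.23608255 74.40811602] [ 48.25710996 183.72853683]
```

View pics/c5.png

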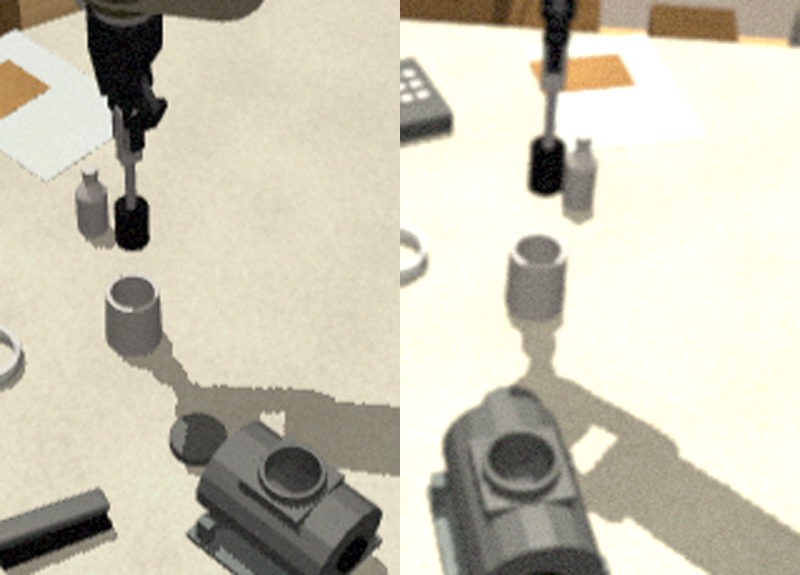

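The brush hangs straight above the stand: end at (132,240) and rim at (133,291) in the left crop. The neck is still upright, so I'll lower the brush.

```bash
U='grep -E pos|ft'; python3 -m jog '[[0,0,0,0.001,-0.002,0.02,0],[0,0,0,0,0,0.03,0],[0,0,0,0,0,0.03,0],[0,0,0,0,0,0.03,0],[0,0,0,0,0,0.03,0],[0,0,0,0,0,0.015,0],[0,0,0,0,0,0.004,0],[0,0,0,0,0,0,0],[0,0,0,0,0,0,0]]' | $U; python3 -m jog '[[0,0,0,0,0,0.003,0],[0,0,0,0,0,0,0],[0,0,0,0,0,0,0]]' | $U;python3 -m jog '[[0,0,0,0,0,0.0015,0],[0,0,0,0,0,0,0],[0,0,0,0,0,0,0]]' | $U
```

```text
position: [0.5325, -0.1841, 0.1683]
ft_force: [-0.6, -0.1, -2.1]
position: [0.5321, -0.184, 0.1644]
ft_force: [0.4, -0.2, -1.4]
position: [0.5321, -0.184, 0.1628]
ft_force: [-0.5, -0.3, -1.0]
```

```bash
U='grep -E pos|ft'; python3 -m jog '[[0,0,0,-0.001,0.001,0.003,0],[0,0,0,0,0,0,0],[0,0,0,0,0,0,0]]' | $U;python3 -m jog '[[0,0,0,0,0,0.001,0],[0,0,0,0,0,0,0],[0,0,0,0,0,0,0]]' | $U;python3 -m jog '[[0,0,0,0,0,0.0005,0],[0,0,0,0,0,0,0],[0,0,0,0,0,0,0]]' | $U
```

```text
position: [0.5312, -0.185, 0.1598]
ft_force: [0.2, -0.1, -1.2]
position: [0.5312, -0.185, 0.1589]
ft_force: [-0.1, -1.0, -1.6]
position: [0.5312, -0.185, 0.1585]
ft_force: [-0.1, 0.1, 0.3]
```

```bash
U='grep -E pos|ft|wid'; python3 -m jog '[[0,0,0,0,0,0.0005,0],[0,0,0,0,0,0,26],[0,0,0,0,0,0,30],[0,0,0,0,0,0,45],[0,0,0,0,0,0,100],[0,0,0,0,0,0,100],[0,0,0,0,0,0,100],[0,0,0,0,0,0,100]]' | $U; python3 -m jog '[[0,0,0,0,0,-0.02,100],[0,0,0,0,0,-0.04,100],[0,0,0,0,0,-0.05,100],[0,0,0,0,0,-0.05,100],[0,0,0,-0.05,0,0,100],[0,0,0,-0.05,0,0,100],[0,0,0,-0.03,0,0,100],[0,0,0,0,0,0,100]]' | $U
python3 - <<'E'
from h import *
C=[]
for n,x,y in(('scene',210,50),('side',250,60)):
    d=cam(n);save(d,n+'6.png')
    C.append(cv2.convertScaleAbs(cv2.resize(cv2.imread('pics/'+n+'6.png')[y:y+230,x:x+160],None,fx=2.5,fy=2.5,interpolation=2),alpha=1.8))
cv2.imwrite('pics/c6.png',np.hstack(C))
E
```

```text
position: [0.5311, -0.185, 0.1578]
ft_force: [-0.3, 0.5, 0.8]
grip_width: 0.0859
position: [0.3999, -0.1868, 0.3185]
ft_force: [0.1, 1.0, -0.0]
grip_width: 0.0856
```

View pics/c6.png

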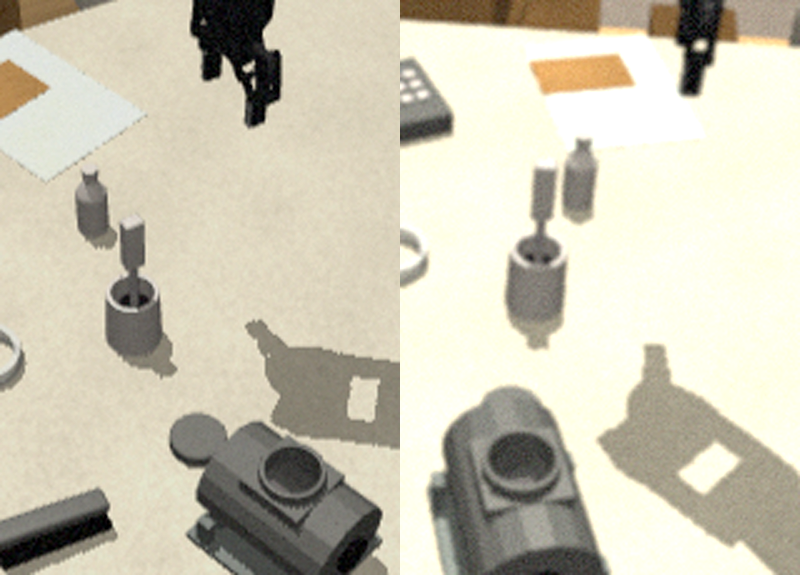

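The brush stands upright in its cup (scene crop (133,240)–(133,300)). The neck points up and the bystanders haven't moved.

```bash
python3 -m jog '[[0,0,0,0,0,0,100],[0,0,0,0,0,0,100]]' | head -1; python3 -c "from rig import job; print(job.close_job())"
```

```text
time_s: 25.4
the job is handed in; nothing more can be done
None
```

I've handed the job in at about 25 s, but no verdict came back: the neck is rolled upright, the plate was pressed three times (about 5 mm each, judged from the force), and the brush is back upright in its stand with everything else where it was.

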